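# Slide the ruler out over the edge of the desk riser

## Task

Leave the wooden ruler ready for the colleague across the desk: with the fingertips, push it along the top of the white desk riser until 5 cm of it sticks out past the riser's long far edge (the one facing away from the robot), pointing straight out, square to that edge. Keep it flat on the riser all the while: do not pick it up, tip it or let it fall. Leave everything else where it is, and finish with the robot clear of everything.

Things in the scene. Friction and masses are not known exactly. Their poses are not given: they have to be found in the camera images.
- riser: the white desk riser, a low fixed bench: board 250 (x) by 520 (y) mm whose flat top is 90 mm above the desk, on two end panels, a keyboard parked beneath it. It does not move. Origin at its centre at desk level; its x axis points level, away from the robot, square to the long far edge; y along the long edges; z up
- riser_edge (a point): middle of the riser's long far top edge, 125 mm along the riser's x from its centre, 90 mm above the desk; axes as the riser's
- ruler: the wooden ruler, a flat strip 160 (x) by 32 (y) by 5 (z) mm, about 25 g, with fine dark marks every 10 mm along one side, lying loose on the riser, at first wholly on it and up to 20 degrees askew. Origin at the centre of its underside; x along its length towards its leading end (the one nearest the riser's far edge), z up. It slides easily; it is balanced on the edge when 80 mm sticks out
- ruler_lead (a point): middle of the ruler's leading end face, 80 mm along its x from its centre, half-way up its thickness; its x in the frame of riser_edge is the overhang
- notes: block of sticky notes, 76 by 76 by 28 mm high, loose on the riser near one end; leave alone. Origin: centre of underside
- tape: roll of brown tape lying flat, 80 mm across, 24 mm high, loose on the riser near the other end (the two may be swapped); leave alone. Origin: centre of underside
- glue: glue stick standing upright on the riser near the far edge, on the robot's right of the ruler, 26 mm across, 63 mm high, loose; leave alone. Origin: centre of underside
- mug: white mug on the desk left of the riser, 80 mm across, 90 mm high, handle to its +y; leave alone. Origin: centre of underside
- stapler: black stapler on the desk right of the riser, 140 by 36 by 50 mm high; leave alone. Origin: centre of underside
- mouse: grey computer mouse on the desk left of the riser, 105 by 60 by 28 mm high; leave alone. Origin: centre of underside
- pencup: dark pen cup on the desk right of the riser, 76 mm across, 100 mm high, pens up to 170 mm; leave alone. Origin: centre of underside
There are look-alikes about, which are no part of the job. What is meant by the ruler is not orange, and is the smaller of those in its own colour.

How it is judged:
At the end, for the whole second after the job is handed in: the ruler lies flat and at rest on the riser with 50 mm (42 to 58 mm) of it past the far edge, within 0.12 rad (7 degrees) of square to that edge, and every other thing is within 20 mm of where it was (x of ruler_lead in the frame of riser_edge between 0.042 and 0.058 m and angle between the x axis of ruler and the x axis of riser, either way round below 0.12 rad and z of ruler in the frame of riser between 0.087 and 0.093 m and angle between ruler's own z axis and vertical below 0.05 rad and linear speed of ruler below 0.01 m/s and distance of each of notes, tape, glue, mug, stapler, mouse, pencup from where it was at the start of the episode below 0.02 m); the robot touches nothing.
It fails at once if the ruler is lifted (more than 10 mm off the riser) (z of ruler in the frame of riser above 0.1 m).
It fails at once if the ruler is tipped (more than 0.2 rad) or falls off the riser (angle between ruler's own z axis and vertical above 0.2 rad or z of ruler in the frame of riser below 0.075 m).
It fails at once if another thing is moved by more than 20 mm (distance of any of notes, tape, glue, mug, stapler, mouse, pencup from where it was at the start of the episode above 0.02 m).
It also fails if it takes over 61 s, if anything falls off the work surface, if the arm or the gripper's body presses on something with over 40 N, if the wrist force passes 120 N, or if a joint passes its speed limit or range.

## Robot

A 6-joint arm with a two-finger parallel gripper is mounted at the origin on the work surface. World frame = base frame: x ahead of the robot, y to its left, z up, the work surface at z = 0. Lengths are in m, angles in rad, forces in N, time in s.
With the tool pointing down it reaches from about 0.375 to 0.975 m from the base axis. Payload 3.8 kg.
Tool frame: the origin (TCP) lies on the centre line of the jaws, within the pads' length; the fingertips stand 14 mm ahead of it and the grasp point (between the pads) lies 5 mm behind it (bot.finger_overhang is the distance from the TCP to the fingertips, in m); y points along the fingers, x is the direction in which the jaws open and shut, and the axes are right-handed (so a half turn about y gives the same grasp; the last joint's range is limited). The gripper opens to 85 mm and grips with 20 to 120 N. Pads are 22 mm wide; open, the fingers measure 114 mm over their backs; the gripper's body (76 mm by 85 mm) begins 54 mm behind the grasp point. The pads swing forward as they close: fully open they stand 13 mm farther back than shut.
Start: joints at [1.204, 0.264, 1.604, -0, 1.274, -0.037], TCP at [0.219, 0.639, 0.222] pointing down, gripper open.
Joint ranges: [-2.63, 2.63], [-0.94, 2.18], [0.31, 2.57], [-1.31, 4.45], [0, 2.66], [-2.55, 2.55]. Speed limits (rad/s): [2.57, 2.57, 3.14, 3.14, 3.14, 3.14].

## Interface

Orientations are given as a rotation vector (axis times angle).
In Python, from workcell import readout, read_camera, bot, spotter gives the robot as it stands.
- The arm moves only by the tool jog_arm, never from a script. Its argument "increments" is a list of rows, each a list of 7 numbers: the shift along the tool's x, y, z in m, then the turn, a rotation vector about the tool's x, y, z in rad, then the opening, from 0 (shut) to 1 (fully open). A call has 1 to 10 rows; each row shifts and turns the pose as measured when the row begins, along the tool's axes as they then stand; what a row does not reach is not made up. A row lasts 1/8 s, in which the tool goes at most 62.5 mm and 10.7 degrees, less where a joint would pass 70% of its speed; a pose out of reach is approached as far as the arm can. A call with a gripper value outside its range is refused whole. The fingers move at their own pace and stop on an object; "force" is the grip in N (left out, the last holds). Time passes only in rows, so rows that do not move let the fingers close. It gives the time, the measured TCP pose, the force and the opening at its end, in the units of the state.
- readout.read_state(): the state, without advancing time (a new reading comes with each control period).
- read_camera(name): name is "scene" or "top" or "wrist"; returns a dict with "img" (420x560x3 uint8, blue, green, red), "range_z" (420x560 float32, m along the optical axis (not along the pixel's ray), 0 where there is no reading), "fx", "fy", "cx", "cy" (pixels), "world_from_camera" (4x4, takes a point from camera to world coordinates). Camera axes: x right, y down, z forward; pixel columns grow to the right and rows downward; lengths in m; the calibration is good to about 2 mm. A picture is of the moment at which its call begins.
- bot.finish_job(): hands the job in, once; it reports no verdict.
Trained networks look in a picture, given as the dict that the camera call returned (one of the last four; its "shot" number tells which), for a name from the list of things; names that differ only in an ending like _2 or _b are one class to them, and where a whole thing is asked for, a point or a joint stands for the part that bears it (a point fixed in the world has none). Each returns a list of dicts, best first, with "p" (0 to 1); they miss things now and then, are a little off and sometimes report something else, mostly with a low value. They report only what shows in the picture. A call takes as long as a camera call. They do not tell look-alikes from the thing itself.
- spotter.masks_of(picture, thing): "mask" (420x560 bool, what is visible of it) and "location" ([column, row] in pixels, amid what is visible of it).
- spotter.spot_point(picture, thing): "location" ([column, row] in pixels: a listed point, or the origin of a listed thing).
The state is a dict: "time": time; "q": joint angles; "joint_vel": joint speeds; "joint_torque": joint torques, N m; "tool_pos": TCP position; "tcp_rot": TCP orientation; "wrist_force": force on the tool from outside, world axes, zero at the start; "torque": the same for the moment, N m; "width": opening from 0.0 (shut) to 1.0 (fully open).
Only numpy, scipy, OpenCV 4.12 (cv2) and the standard library are available. Lean on these libraries where they do the work, as an engineer would, in place of code of your own. Each camera call takes 0.05 s, during which the arm holds its last target. There are 200 camera calls.

## Working session

There is one attempt and no reset: what is moved stays moved. The work goes in short steps, Python scripts to look and compute and a tool call to move; the robot and the scene stay as the last step left them, time stands still between calls to the robot, and variables do not carry over. Pictures are saved under pics/ and viewed, about 8 in all and at most 12, crops included, and the job is handed in when it is done.

Besides the shell and the picture viewer there is one more tool, called as a command line: name --pt "numbers of a row" for each row, then --argument value for the rest. jog_arm: Moves the arm, as the interface text tells. Its arguments: {"type":"object","properties":{"increments":{"type":"array"},"force":{"type":"number"}},"required":["increments"]}

```bash
mkdir -p pics; ls; cat > h.py <<'E'
import numpy as np, cv2
from workcell import readout, read_camera, bot, spotter
def world(p,mask):
    r,c=np.nonzero(mask&(p["range_z"]>0)); z=p["range_z"][r,c]
    P=np.stack([(c-p["cx"])/p["fx"]*z,(r-p["cy"])/p["fy"]*z,z],1)
    M=np.array(p["world_from_camera"]); return P@M[:3,:3].T+M[:3,3]
E
python3 - <<'E'
from h import *
s=readout.read_state(); print(s)
for n in ("top","scene"):
    p=read_camera(n); cv2.imwrite(f"pics/{n}0.png",p["img"])
    for t in ("ruler","riser","glue","notes","tape"):
        for d in spotter.masks_of(p,t)[:4]:
            w=world(p,d["mask"]); 
            if len(w)<10: continue
            print(n,t,round(d["p"],2),np.round(d["location"]),len(w),np.round(np.median(w,0),3),np.round(np.percentile(w,1,0),3),np.round(np.percentile(w,99,0),3))
E
```

```text
pics
{'time': 0.0, 'q': array([ 1.20408732e+00,  2.64788060e-01,  1.60537155e+00, -5.20909590e-06,
        1.27370372e+00, -3.69158505e-02]), 'joint_vel': array([-0.00056722, -0.00135517, -0.00170581,  0.00085609, -0.00027473,
       -0.00109109]), 'joint_torque': array([ 7.35998274e-04, -5.15127325e+01, -3.67305636e+01,  1.49869629e-05,
        1.33189978e-02, -1.64671770e-07]), 'tool_pos': array([0.21834055, 0.6379163 , 0.22083985]), 'tcp_rot': array([-1.34864822, -0.96152521,  0.96465929]), 'wrist_force': array([-0.9408037 ,  0.86651453,  1.06955945]), 'torque': array([-0.05041178, -0.01325214,  0.00759975]), 'width': 0.998792026460468}
top ruler 0.88 [267. 187.] 430 [0.546 0.047 0.095] [0.47  0.027 0.085] [0.623 0.068 0.106]
top ruler 0.78 [325. 139.] 425 [ 0.723 -0.145  0.005] [ 0.656 -0.187 -0.007] [ 0.799 -0.105  0.017]
top ruler 0.58 [183. 290.] 917 [0.202 0.337 0.007] [ 0.109  0.275 -0.005] [0.3   0.404 0.018]
top riser 0.65 [275. 192.] 10365 [0.521 0.029 0.09 ] [ 0.362 -0.223  0.08 ] [0.685 0.291 0.101]
top glue 0.22 [266. 189.] 422 [0.542 0.048 0.095] [0.47  0.03  0.085] [
[... 191 characters left out ...]
.621 0.247 0.123]
scene ruler 0.92 [406. 206.] 563 [0.221 0.347 0.008] [ 0.113  0.274 -0.001] [0.311 0.409 0.013]
scene ruler 0.87 [207. 265.] 394 [ 0.726 -0.144  0.006] [ 0.655 -0.184  0.001] [ 0.8   -0.104  0.011]
scene ruler 0.75 [293. 222.] 406 [0.552 0.05  0.095] [0.468 0.031 0.089] [0.628 0.07  0.1  ]
scene riser 0.91 [304. 223.] 8432 [0.558 0.092 0.091] [ 0.368 -0.223  0.011] [0.7   0.302 0.095]
scene glue 0.65 [233. 204.] 156 [ 0.592 -0.119  0.128] [ 0.577 -0.132  0.091] [ 0.598 -0.11   0.157]
scene notes 0.65 [240. 190.] 502 [ 0.493 -0.139  0.118] [ 0.445 -0.192  0.093] [ 0.53  -0.102  0.123]
scene tape 0.93 [339. 244.] 497 [0.597 0.213 0.112] [0.551 0.174 0.092] [0.627 0.25  0.118]
```

```bash
python3 - <<'E'
import cv2
a=cv2.imread("pics/top0.png");
cv2.imwrite("pics/top0c.png",cv2.resize(a[60:330,120:440],None,fx=2.2,fy=2.2,interpolation=cv2.INTER_CUBIC))
E
```

```text
(no output)
```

View pics/top0c.png

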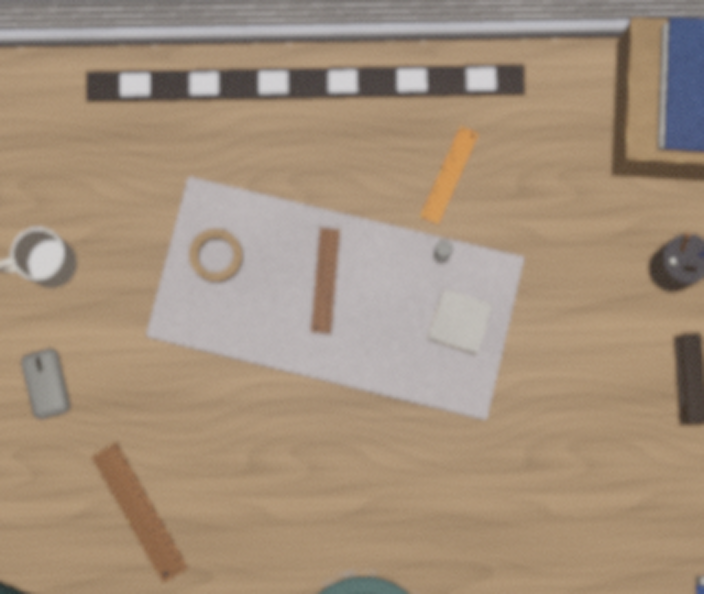

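```bash
cat >> h.py <<'E'
def rect(w):
    (c,s,a)=cv2.minAreaRect((w[:,:2]*1000).astype(np.float32)); b=cv2.boxPoints((c,s,a))
    e=[b[1]-b[0],b[2]-b[1]]; l=max(e,key=np.linalg.norm); l=l*np.sign(l[0]) if abs(l[0])>1 else l
    return np.round(c,1),np.round(sorted(s),1),round(float(np.degrees(np.arctan2(l[1],l[0]))),2)
def axis(w):
    q=w[:,:2]; m=q.mean(0); u=np.linalg.svd(q-m,full_matrices=False)[2][0]; u*=np.sign(u[0]); return m,float(np.degrees(np.arctan2(u[1],u[0])))
def riser(w):
    w=w[abs(w[:,2]-.09)<.012]; return rect(w)
E
python3 - <<'E'
from h import *
for n in ("top","scene"):
    p=read_camera(n)
    for d in spotter.masks_of(p,"ruler"):
        w=world(p,d["mask"])
        if abs(np.median(w[:,2])-.095)<.01: print(n,"ruler",rect(w),axis(w))
    d=spotter.masks_of(p,"riser")[0]; print(n,"riser",riser(world(p,d["mask"])))
E
```

```text
top ruler (array([546.9,  47.7]), array([ 33.6, 157.3]), -4.61) (array([0.54880221, 0.04860866]), -6.072112938999374)
top riser (array([523.5,  33.7]), array([251.2, 520.8]), 75.38)
scene ruler (array([547.9,  50. ]), array([ 34.2, 164.4]), -5.33) (array([0.55193664, 0.05035748]), -5.484485983610592)
scene riser (array([524.8,  35.9]), array([258.9, 521.3]), 75.3)
```

The crop shows the riser with a brown ruler at about crop px (325,280). The tape is to its left and the glue and notes are to its right. The two look-alikes, the orange one and the longer brown one, lie on the desk. The ruler is about 9° off the riser's x axis (-14.6°), with about -26 mm overhang.

```bash
cat >> h.py <<'E'
from scipy.spatial.transform import Rotation as R
def go(x,y,z,yaw):
    "residual move in tool axes; yaw(deg)=direction of push, tool x = its left or right"
    s=readout.read_state(); r=R.from_rotvec(s["tcp_rot"]); a=np.radians(yaw)
    for sg in (1,-1):
        X=sg*np.array([-np.sin(a),np.cos(a),0]); Y=np.array([0,0,-1.]); T=R.from_matrix(np.stack([X,Y,np.cross(X,Y)],1))
        v=np.array([x,y,z])-s["tool_pos"]
        print("sg",sg,"turn",np.round((r.inv()*T).as_rotvec(),4),"shift(after turn)",np.round(T.inv().apply(v),4),"shift(now)",np.round(r.inv().apply(v),4))
    print(np.round(s["tool_pos"],4),np.round(s["wrist_force"],1),np.round(s["q"],2),round(s["width"],3),bot.finger_overhang,round(s["time"],2))
E
python3 -c "
from h import *
go(.50,.053,.22,-14.6)"
```

```text
sg 1 turn [ 0.    -0.075  0.   ] shift(after turn) [-0.4958  0.0022 -0.4199] shift(now) [-0.4629  0.0022 -0.4559]
sg -1 turn [-0.      3.0666  0.    ] shift(after turn) [0.4958 0.0022 0.4199] shift(now) [-0.4629  0.0022 -0.4559]
[0.2186 0.6386 0.2222] [0.1 0.6 1.2] [ 1.2   0.26  1.6   0.    1.27 -0.04] 1.002 0.014 0.9
```

jog_arm --pt "0 0 0 0 -0.075 0 0.6" --pt "-0.038 0 -0.032 0 0 0 0.6" --pt "-0.038 0 -0.032 0 0 0 0.6" --pt "-0.038 0 -0.032 0 0 0 0.6" --pt "-0.038 0 -0.032 0 0 0 0.6" --pt "-0.038 0 -0.032 0 0 0 0.6" --pt "-0.038 0 -0.032 0 0 0 0.6" --pt "-0.038 0 -0.032 0 0 0 0.6" --pt "-0.038 0 -0.032 0 0 0 0.6" --pt "-0.038 0 -0.032 0 0 0 0.6"

```text
time: 2.15
tool_pos: [0.4174, 0.2278, 0.2231]
tcp_rot: [-1.315, -1.033, 1.022]
wrist_force: [-0.0, -0.3, -0.4]
width: 0.597
```

```bash
python3 -c "
from h import *
go(.50,.053,.22,-14.6)"
```

```text
sg 1 turn [0.0041 0.0101 0.0051] shift(after turn) [-0.1484  0.0031 -0.124 ] shift(now) [-0.1496  0.0029 -0.1225]
sg -1 turn [ 0.008  -3.1314 -0.0064] shift(after turn) [0.1484 0.0031 0.124 ] shift(now) [-0.1496  0.0029 -0.1225]
[0.4174 0.2278 0.2231] [-0.  -0.3 -0.4] [ 0.45 -0.13  2.02  0.    1.24 -0.88] 0.597 0.014 2.15
```

jog_arm --pt "-0.04 0.001 -0.033 0 0.01 0 0.6" --pt "-0.04 0 -0.033 0 0 0 0.6" --pt "-0.04 0 -0.033 0 0 0 0.6" --pt "-0.036 0 -0.03 0 0 0 0.6" --pt "0 0 0 0 0 0 0.6"

```text
time: 2.78
tool_pos: [0.5071, 0.0354, 0.2238]
tcp_rot: [-1.324, -1.026, 1.007]
wrist_force: [-0.7, 0.8, 0.3]
width: 0.6
```

```bash
python3 - <<'E'
from h import *
go(.549,.049,.14,-14.6)
p=read_camera("wrist"); cv2.imwrite("pics/w1.png",p["img"])
for d in spotter.masks_of(p,"ruler"):
    w=world(p,d["mask"])
    if len(w)>10: print(d["p"],d["location"],np.median(w[:,2]),rect(w),axis(w))
for d in spotter.masks_of(p,"riser")[:1]:
    w=world(p,d["mask"]);print(riser(w),np.median(w[:,2]))
E
```

```text
sg 1 turn [ 0.0091 -0.0048  0.0071] shift(after turn) [ 0.0237  0.0838 -0.0371] shift(now) [ 0.0233  0.0843 -0.0362]
sg -1 turn [-0.0111  3.1367  0.0143] shift(after turn) [-0.0237  0.0838  0.0371] shift(now) [ 0.0233  0.0843 -0.0362]
[0.5071 0.0354 0.2238] [-0.7  0.8  0.3] [ 0.02 -0.06  1.96  0.    1.23 -1.29] 0.6 0.014 2.77
0.87 [302.8, 221.6] 0.09526656927114258 (array([548.7,  50.7]), array([ 33.9, 164.6]), -5.68) (array([0.5403972 , 0.05131373]), -5.499049228269232)
(array([523.5,  36.8]), array([250.5, 518.1]), 75.43) 0.09028666788675499
```

View pics/w1.png

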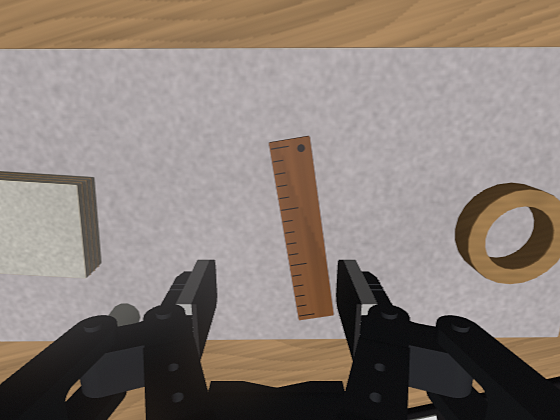

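jog_arm --pt "0.025 0 -0.037 0.009 -0.005 0.007 0.6" --pt "0 0.04 0 0 0 0 0.6" --pt "0 0.03 0 0 0 0 0.6" --pt "0 0.02 0 0 0 0 0.6" --pt "0 0 0 0 0 0 0.6"

```text
time: 3.55
tool_pos: [0.5463, 0.0623, 0.1325]
tcp_rot: [-1.31, -1.032, 1.029]
wrist_force: [0.0, -0.2, -0.4]
width: 0.599
```

```bash
python3 - <<'E'
from h import *
go(.549,.050,.11,-14.6)
p=read_camera("wrist"); cv2.imwrite("pics/w2.png",p["img"])
E
```

```text
sg 1 turn [-0.0012  0.015   0.0027] shift(after turn) [-0.0112  0.0225 -0.0057] shift(now) [-0.0114  0.0225 -0.0056]
sg -1 turn [ 4.3000e-03 -3.1265e+00  1.8000e-03] shift(after turn) [0.0112 0.0225 0.0057] shift(now) [-0.0114  0.0225 -0.0056]
[0.5463 0.0623 0.1325] [ 0.  -0.2 -0.4] [ 0.07  0.1   1.97  0.    1.07 -1.27] 0.599 0.014 3.55
```

View pics/w2.png

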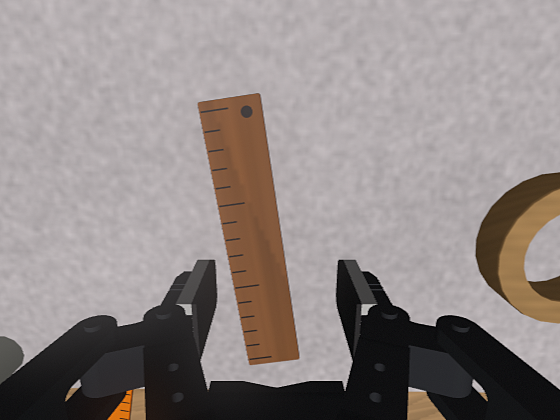

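jog_arm --pt "-0.011 0 -0.0055 0 0.015 0.002 0.6" --pt "0 0 0 0 0 0 0.6" --pt "0 0.01 0 0 0 0 0.6" --pt "0 0 0 0 0 0 0.6"

```text
time: 4.1
tool_pos: [0.5526, 0.0503, 0.1273]
tcp_rot: [-1.323, -1.026, 1.014]
wrist_force: [0.3, -0.6, -0.2]
width: 0.602
```

```bash
python3 - <<'E'
from h import *
go(.549,.050,.108,-14.6)
E
```

```text
sg 1 turn [ 0.0074 -0.0001  0.0034] shift(after turn) [-0.0012  0.0193  0.0034] shift(now) [-0.0013  0.0192  0.0036]
sg -1 turn [-0.0053  3.1414  0.0116] shift(after turn) [ 0.0012  0.0193 -0.0034] shift(now) [-0.0013  0.0192  0.0036]
[0.5526 0.0503 0.1273] [ 0.3 -0.6 -0.2] [ 0.05  0.11  1.97  0.    1.05 -1.27] 0.602 0.014 4.1
```

jog_arm --pt "0 0.01 0.003 0.006 0 0.003 0.6" --pt "0 0 0 0 0 0 0.6" --pt "0 0.006 0 0 0 0 0.6" --pt "0 0 0 0 0 0 0.5" --pt "0 0 0 0 0 0 0.48"

```text
time: 4.72
tool_pos: [0.5494, 0.0512, 0.1097]
tcp_rot: [-1.319, -1.019, 1.019]
wrist_force: [-0.2, 1.0, 0.6]
width: 0.477
```

```bash
python3 - <<'E'
from h import *
go(.549,.050,.106,-14.6)
p=read_camera("wrist"); cv2.imwrite("pics/w3.png",p["img"][120:400,120:440])
for d in spotter.masks_of(p,"ruler")[:1]:
    w=world(p,d["mask"]);print(rect(w),axis(w))
E
```

```text
sg 1 turn [ 0.0003 -0.0003  0.0001] shift(after turn) [-0.0012  0.0037  0.0001] shift(now) [-0.0012  0.0037  0.0001]
sg -1 turn [-2.0000e-04  3.1413e+00  5.0000e-04] shift(after turn) [ 0.0012  0.0037 -0.0001] shift(now) [-0.0012  0.0037  0.0001]
[0.5494 0.0512 0.1097] [-0.2  1.   0.6] [ 0.05  0.13  1.98  0.    1.03 -1.27] 0.477 0.014 4.72
(array([549. ,  49.7]), array([ 33.8, 165.9]), -5.49) (array([0.53681608, 0.05134858]), -5.4138201739686895)
```

View pics/w3.png

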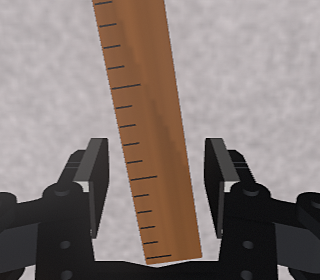

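The ruler lies between the jaws, about 10 px clear on each side. Next I'll lower in small steps, watching the force.

jog_arm --pt "-0.001 0.003 0 0 0 0 0.48" --pt "0 0 0 0 0 0 0.48" --pt "0 0.001 0 0 0 0 0.48" --pt "0 0 0 0 0 0 0.48"

```text
time: 5.32
tool_pos: [0.5493, 0.0501, 0.1058]
tcp_rot: [-1.32, -1.02, 1.019]
wrist_force: [-0.4, -0.2, -0.1]
width: 0.479
```

```bash
python3 - <<'E'
from h import *
go(.549,.050,.105,-14.6)
E
```

```text
sg 1 turn [ 0.0009 -0.0004  0.0003] shift(after turn) [-0.0002  0.0008  0.0003] shift(now) [-0.0002  0.0008  0.0003]
sg -1 turn [-4.0000e-04  3.1412e+00  1.4000e-03] shift(after turn) [ 0.0002  0.0008 -0.0003] shift(now) [-0.0002  0.0008  0.0003]
[0.5493 0.0501 0.1058] [-0.4 -0.2 -0.1] [ 0.05  0.13  1.99 -0.    1.02 -1.27] 0.479 0.014 5.33
```

jog_arm --pt "0 0.001 0 0 0 0 0.48" --pt "0 0 0 0 0 0 0.48" --pt "0 0.001 0 0 0 0 0.48" --pt "0 0 0 0 0 0 0.48"

```text
time: 5.82
tool_pos: [0.5494, 0.0501, 0.1038]
tcp_rot: [-1.32, -1.02, 1.019]
wrist_force: [-0.4, 0.3, -0.1]
width: 0.482
```

jog_arm --pt "0 0.0007 0 0 0 0 0.48" --pt "0 0 0 0 0 0 0.48"

```text
time: 6.08
tool_pos: [0.5493, 0.0501, 0.103]
tcp_rot: [-1.32, -1.02, 1.019]
wrist_force: [-0.2, -0.8, 0.9]
width: 0.478
```

jog_arm --pt "0 0 0 0 0 0 0.44" --pt "0 0 0 0 0 0 0.41" --pt "0 0 0 0 0 0 0.4" --pt "0 0 0 0 0 0 0.4" --force 20

```text
time: 6.58
tool_pos: [0.5495, 0.0501, 0.1031]
tcp_rot: [-1.32, -1.02, 1.018]
wrist_force: [-0.6, 0.3, 0.6]
width: 0.401
```

```bash
python3 - <<'E'
from h import *
go(.549,.050,.105,-14.6)
for n in ("wrist","top"):
  p=read_camera(n)
  if n=="wrist": cv2.imwrite("pics/w4.png",p["img"][120:400,120:440])
  for d in spotter.masks_of(p,"ruler"):
    w=world(p,d["mask"])
    if len(w)>50 and abs(np.median(w[:,2])-.095)<.01:print(n,rect(w),axis(w))
E
```

```text
sg 1 turn [ 0.0012 -0.0003  0.0004] shift(after turn) [-0.0002 -0.0019  0.0004] shift(now) [-0.0002 -0.0019  0.0004]
sg -1 turn [-5.0000e-04  3.1413e+00  1.8000e-03] shift(after turn) [ 0.0002 -0.0019 -0.0004] shift(now) [-0.0002 -0.0019  0.0004]
[0.5495 0.0501 0.1031] [-0.6  0.3  0.6] [ 0.05  0.14  1.99 -0.    1.02 -1.27] 0.401 0.014 6.58
wrist (array([545.4,  50.1]), array([ 33.4, 156.9]), -5.33) (array([0.53476295, 0.0515698 ]), -5.431102364338619)
top (array([526.5,  39.2]), array([288.9, 552.2]), 75.03) (array([0.51675274, 0.02803947]), 76.80179332638185)
```

View pics/w4.png

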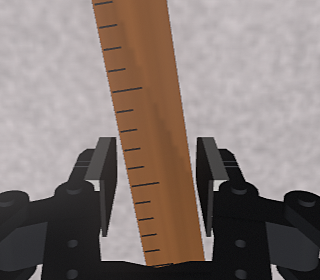

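jog_arm --pt "0 0.001 0 0 0 0 0.4" --pt "0 0 0 0 0 0 0.4"

```text
time: 7.02
tool_pos: [0.5494, 0.0501, 0.102]
tcp_rot: [-1.32, -1.02, 1.019]
wrist_force: [0.0, 0.1, -0.2]
width: 0.401
```

jog_arm --pt "0 0.001 0 0 0 0 0.4" --pt "0 0 0 0 0 0 0.4"

```text
time: 7.28
tool_pos: [0.5493, 0.0501, 0.1008]
tcp_rot: [-1.32, -1.02, 1.019]
wrist_force: [0.7, -0.0, -0.1]
width: 0.403
```

jog_arm --pt "0 0 0 0 0 0 0.39" --pt "0 0 0 0 0 0 0.385" --pt "0 0 0 0 0 0 0.385"

```text
time: 7.65
tool_pos: [0.5494, 0.0501, 0.1009]
tcp_rot: [-1.32, -1.02, 1.019]
wrist_force: [-0.2, -1.0, -0.2]
width: 0.381
```

```bash
cat >> h.py <<'E'
def see(*names):
  for n in names:
    p=read_camera(n); h,c=p["img"].shape[:2]
    for d in spotter.masks_of(p,"ruler"):
      w=world(p,d["mask"])
      if 50<len(w)<60000 and abs(np.median(w[:,2])-.095)<.01:
        r=rect(w)
        u=np.array([np.cos(np.radians(-14.6)),np.sin(np.radians(-14.6))])
        print(n,round(d["p"],2),r,np.round(axis(w)[1],2),"lead over",np.round(np.percentile((w[:,:2]-[.5238,.036])@u-.125,99),4),"rear",np.round(np.percentile((w[:,:2]-[.5238,.036])@u-.125,1),4),"z",np.round(np.median(w[:,2]),4))
  return p
E
python3 - <<'E'
from h import *
see("scene","wrist");go(.549,.050,.105,-14.6)
E
```

```text
scene 0.69 (array([463.6,   4.4]), array([360.1, 612.6]), 75.53) 79.4 lead over 0.0019 rear -0.2464 z 0.0905
scene 0.66 (array([573.9,  46.5]), array([ 36.7, 109.2]), -2.85) -2.16 lead over -0.0274 rear -0.1299 z 0.0958
wrist 0.62 (array([544.3,  50.1]), array([ 33.3, 155.5]), -5.39) -5.47 lead over -0.0361 rear -0.1844 z 0.0953
sg 1 turn [ 0.001  -0.0003  0.0003] shift(after turn) [-0.0002 -0.0041  0.0004] shift(now) [-0.0002 -0.0041  0.0004]
sg -1 turn [-5.0000e-04  3.1413e+00  1.6000e-03] shift(after turn) [ 0.0002 -0.0041 -0.0004] shift(now) [-0.0002 -0.0041  0.0004]
[0.5494 0.0501 0.1009] [-0.4  0.1  0.2] [ 0.05  0.14  1.99 -0.    1.01 -1.27] 0.384 0.014 7.85
```

```bash
python3 - <<'E'
from h import *
s=readout.read_state(); r=R.from_rotvec(s["tcp_rot"])
for n in("wrist","scene"):
    p=read_camera(n); m=p["img"].max(2)<75; w=world(p,m); t=r.inv().apply(w-s["tool_pos"])
    k=(abs(t[:,0])<.07)&(abs(t[:,2])<.03)&(t[:,1]>-.06)&(t[:,1]<.02); t=t[k]
    print(n,len(t),np.round(np.percentile(t,[0,1,50,99,100],axis=0)*1000,1).tolist())
    for a in(-1,1):
        q=t[(t[:,0]*a>0)&(t[:,1]>-.01)]; 
        if len(q): print(a,np.round(np.percentile(q,[0,2,50,98,100],axis=0)*1000,1).tolist())
cv2.imwrite("pics/s5.png",cv2.resize(p["img"][150:290,190:390],None,fx=4,fy=4,interpolation=cv2.INTER_CUBIC))
E
```

```text
wrist 6409 [[-47.7, -60.0, -29.1], [-41.8, -59.8, -10.4], [17.4, -47.1, 8.5], [43.5, 5.6, 15.2], [67.9, 11.6, 27.1]]
-1 [[-45.7, 3.5, -25.2], [-18.7, 4.4, -24.2], [-10.7, 5.3, 5.2], [-0.6, 6.5, 26.8], [-0.1, 10.8, 27.1]]
1 [[0.4, -9.8, -29.1], [0.5, -7.1, -27.9], [9.7, 5.8, -22.1], [59.3, 11.4, -7.8], [67.9, 11.6, -6.1]]
scene 111 [[-40.8, -59.9, -16.7], [-37.4, -59.2, -15.6], [-15.2, -41.1, -6.1], [40.4, -17.4, 6.9], [42.6, -14.3, 7.6]]
```

View pics/s5.png

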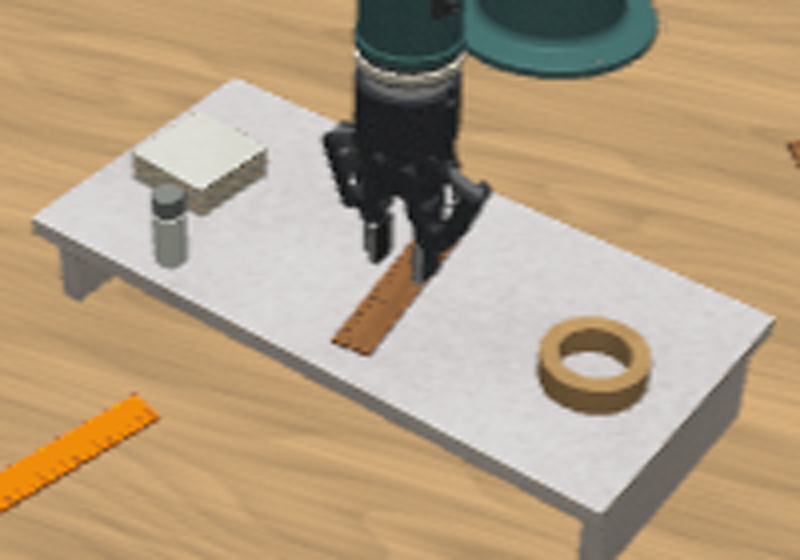

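The tips are still hovering just above the ruler, because they sit further back when partly open. I'll reopen slightly and lower until they touch.

jog_arm --pt "0 0 0 0 0 0 0.47" --pt "0 0 0 0 0 0 0.47" --pt "0 0.001 0 0 0 0 0.47" --pt "0 0 0 0 0 0 0.47" --pt "0 0.001 0 0 0 0 0.47" --pt "0 0 0 0 0 0 0.47"

```text
time: 8.7
tool_pos: [0.5493, 0.0501, 0.0987]
tcp_rot: [-1.32, -1.02, 1.019]
wrist_force: [0.3, -0.0, 0.7]
width: 0.473
```

jog_arm --pt "0 0.001 0 0 0 0 0.47" --pt "0 0 0 0 0 0 0.47"

```text
time: 8.95
tool_pos: [0.5493, 0.0501, 0.0976]
tcp_rot: [-1.32, -1.02, 1.019]
wrist_force: [-0.1, -0.3, -0.5]
width: 0.467
```

jog_arm --pt "0 0.001 0 0 0 0 0.47" --pt "0 0 0 0 0 0 0.47"

```text
time: 9.2
tool_pos: [0.5493, 0.0501, 0.0965]
tcp_rot: [-1.32, -1.02, 1.019]
wrist_force: [0.5, 0.4, 1.1]
width: 0.467
```

jog_arm --pt "0 0 0 0 0 0 0.43" --pt "0 0 0 0 0 0 0.4" --pt "0 0 0 0 0 0 0.385" --pt "0 0 0 0 0 0 0.385"

```text
time: 9.7
tool_pos: [0.5494, 0.0501, 0.0966]
tcp_rot: [-1.32, -1.02, 1.019]
wrist_force: [0.2, -0.8, -0.1]
width: 0.386
```

```bash
python3 - <<'E'
from h import *
see("wrist","scene");go(.549,.050,.105,-14.6)
E
```

```text
wrist 0.74 (array([542.2,  50.3]), array([ 33.9, 150.5]), -5.64) -5.47 lead over -0.0401 rear -0.1842 z 0.0953
scene 0.7 (array([565.4,  46.3]), array([ 37.1, 124.6]), -5.33) 1.03 lead over -0.0268 rear -0.139 z 0.0957
sg 1 turn [ 0.0009 -0.0003  0.0003] shift(after turn) [-0.0002 -0.0084  0.0003] shift(now) [-0.0002 -0.0084  0.0003]
sg -1 turn [-4.0000e-04  3.1413e+00  1.5000e-03] shift(after turn) [ 0.0002 -0.0084 -0.0003] shift(now) [-0.0002 -0.0084  0.0003]
[0.5494 0.0501 0.0966] [ 0.   0.3 -0.4] [ 0.05  0.14  1.99 -0.    1.   -1.27] 0.385 0.014 9.9
```

jog_arm --pt "0 0 0 0 0 0 0.45" --pt "0 0 0 0 0 0 0.45" --pt "0 0.001 0 0 0 0 0.45" --pt "0 0 0 0 0 0 0.45"

```text
time: 10.4
tool_pos: [0.5493, 0.0501, 0.0955]
tcp_rot: [-1.32, -1.02, 1.019]
wrist_force: [-0.8, -0.4, 0.6]
width: 0.452
```

jog_arm --pt "0 0.001 0 0 0 0 0.45" --pt "0 0 0 0 0 0 0.45"

```text
time: 10.65
tool_pos: [0.5493, 0.0501, 0.0943]
tcp_rot: [-1.32, -1.02, 1.019]
wrist_force: [-0.0, 0.1, 0.1]
width: 0.452
```

jog_arm --pt "0 0 0 0 0 0 0.42" --pt "0 0 0 0 0 0 0.4" --pt "0 0 0 0 0 0 0.385" --pt "0 0 0 0 0 0 0.385"

```text
time: 11.15
tool_pos: [0.5494, 0.0501, 0.0944]
tcp_rot: [-1.32, -1.02, 1.019]
wrist_force: [-0.1, 0.1, -0.2]
width: 0.386
```

```bash
python3 - <<'E'
from h import *
p=see("scene","wrist");go(.549,.050,.105,-14.6)
cv2.imwrite("pics/w6.png",cv2.resize(p["img"][200:400,150:410],None,fx=3,fy=3))
E
```

```text
scene 0.6 (array([564. ,  46.7]), array([ 42.4, 138.1]), -3.52) 0.35 lead over -0.0259 rear -0.1449 z 0.0953
wrist 0.83 (array([541.1,  50.4]), array([ 33.8, 149.1]), -5.39) -5.5 lead over -0.0419 rear -0.1845 z 0.0953
sg 1 turn [ 0.0008 -0.0003  0.0003] shift(after turn) [-0.0002 -0.0106  0.0003] shift(now) [-0.0002 -0.0106  0.0003]
sg -1 turn [-4.0000e-04  3.1413e+00  1.3000e-03] shift(after turn) [ 0.0002 -0.0106 -0.0003] shift(now) [-0.0002 -0.0106  0.0003]
[0.5493 0.0501 0.0944] [-0.2  0.4 -0.4] [ 0.05  0.15  1.99 -0.    1.   -1.27] 0.386 0.014 11.35
```

View pics/w6.png

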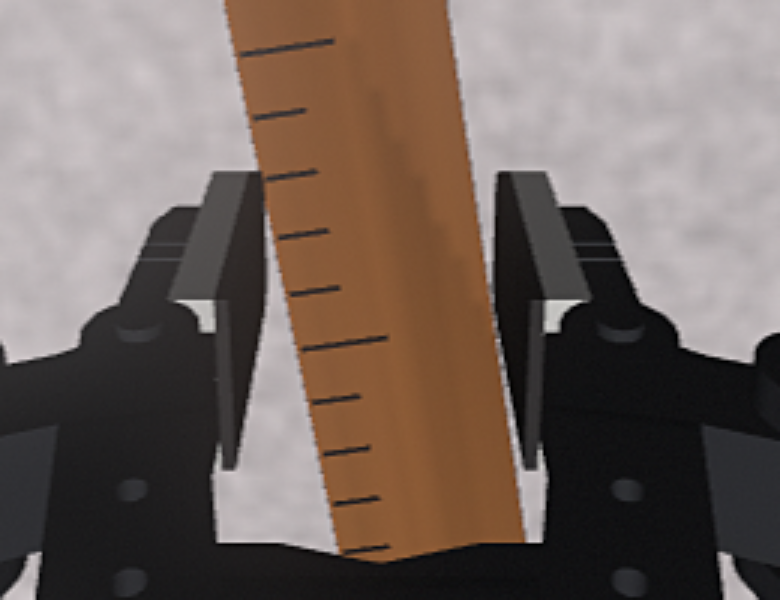

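The pads just about touch the ruler at diagonal corners: left at (262,180), right at (495,300). I'll close a little more.

jog_arm --pt "0 0 0 0 0 0 0.37" --pt "0 0 0 0 0 0 0.36" --pt "0 0 0 0 0 0 0.35" --pt "0 0 0 0 0 0 0.35"

```text
time: 11.85
tool_pos: [0.5493, 0.0501, 0.0944]
tcp_rot: [-1.32, -1.02, 1.019]
wrist_force: [-0.2, 0.3, 0.3]
width: 0.351
```

```bash
python3 - <<'E'
from h import *
p=see("scene","wrist");go(.549,.050,.105,-14.6)
cv2.imwrite("pics/w7.png",cv2.resize(p["img"][200:400,150:410],None,fx=2,fy=2))
E
```

```text
scene 0.68 (array([568.9,  47.4]), array([ 36.7, 122. ]), -7.43) -0.82 lead over -0.0247 rear -0.1387 z 0.0957
wrist 0.68 (array([540.9,  50.4]), array([ 33.5, 148.7]), -5.28) -5.63 lead over -0.0419 rear -0.1845 z 0.0953
sg 1 turn [ 0.0008 -0.0003  0.0003] shift(after turn) [-0.0002 -0.0106  0.0003] shift(now) [-0.0002 -0.0106  0.0003]
sg -1 turn [-4.0000e-04  3.1413e+00  1.3000e-03] shift(after turn) [ 0.0002 -0.0106 -0.0003] shift(now) [-0.0002 -0.0106  0.0003]
[0.5493 0.0501 0.0944] [-0.2 -0.2  0.2] [ 0.05  0.15  1.99  0.    1.   -1.27] 0.356 0.014 12.05
```

```bash
python3 - <<'E'
from h import *
s=readout.read_state(); r=R.from_rotvec(s["tcp_rot"])
p=read_camera("wrist"); I=p["img"].astype(int)
m=np.ones(I.shape[:2],bool); 
rr,cc=np.nonzero(m); w=world(p,p["range_z"]>=-1) if (p["range_z"]>0).all() else None
print((p["range_z"]==0).sum())
T=np.full(I.shape,np.nan); ok=p["range_z"]>0; T[ok]=r.inv().apply(world(p,ok)-s["tool_pos"])*1000
for row in (255,262,275,290,300):
    print(row,[(c,*np.round(T[row,c]).astype(int).tolist(),int(I[row,c].max())) for c in range(208,352,6) if ok[row,c]])
E
```

```text
925
255 [(208, -31, 3, 5, 188), (214, -28, 3, 5, 192), (220, -25, 5, 5, 191), (226, -22, 4, 5, 192), (232, -20, 4, 5, 195), (238, -16, 0, 6, 146), (244, -14, 0, 6, 137), (250, -11, -1, 7, 140), (256, -8, -1, 7, 137), (262, -5, -2, 8, 134), (268, -3, -2, 7, 136), (274, 0, -1, 7, 130), (280, 3, -2, 7, 122), (286, 5, -1, 7, 125), (292, 8, -1, 7, 135), (298, 11, -1, 7, 137), (304, 13, -2, 7, 135), (310, 17, 4, 5, 188), (316, 20, 4, 5, 190), (322, 22, 4, 5, 185), (328, 25, 3, 5, 186), (334, 28, 5, 5, 182), (340, 31, 5, 4, 180), (346, 34, 4, 5, 185)]
262 [(208, -31, 4, 1, 188), (214, -28, 4, 1, 186), (220, -25, 4, 1, 191), (226, -19, -20, 13, 82), (232, -17, -19, 12, 83), (238, -14, -20, 12, 51), (244, -14, -1, 4, 139), (250, -11, -2, 4, 136), (256, -8, -1, 4, 134), (262, -6, -1, 3, 135), (268, -3, -2, 4, 135), (274, 0, -1, 3, 132), (280, 3, -1, 4, 123), (286, 5, -2, 4, 119), (292, 8, 0, 3, 128), (298, 11, -1, 4, 138), (304, 13, -2, 4, 135), (310, 17, 5, 1, 174), (316, 17, -19, 12, 33), (322, 19, -19, 12, 76), (328, 22, -20, 12, 70), (334, 28, 4, 1, 192), (340, 31, 4, 1, 185), (346, 34, 4,
[... 1068 characters left out ...]
41, 12, 23), (328, 18, -42, 13, 71), (334, 21, -41, 12, 71), (340, 24, -35, 8, 19), (346, 26, -34, 8, 21)]
300 [(208, -21, -49, 13, 47), (214, -19, -50, 13, 120), (220, -17, -47, 12, 201), (226, -15, -47, 12, 75), (232, -14, -46, 11, 41), (238, -14, -27, -1, 41), (244, -15, 4, -19, 176), (250, -11, 0, -16, 141), (256, -9, 0, -16, 135), (262, -6, 0, -16, 136), (268, -3, -2, -16, 136), (274, 0, -1, -16, 134), (280, 3, -1, -16, 135), (286, 6, -2, -15, 124), (292, 8, -1, -16, 122), (298, 11, 0, -17, 122), (304, 14, -2, -16, 123), (310, 17, -1, -16, 111), (316, 16, -31, 2, 25), (322, 16, -46, 11, 46), (328, 18, -46, 11, 215), (334, 20, -48, 12, 212), (340, 21, -51, 14, 3), (346, 23, -50, 13, 22)]
```

View pics/w7.png

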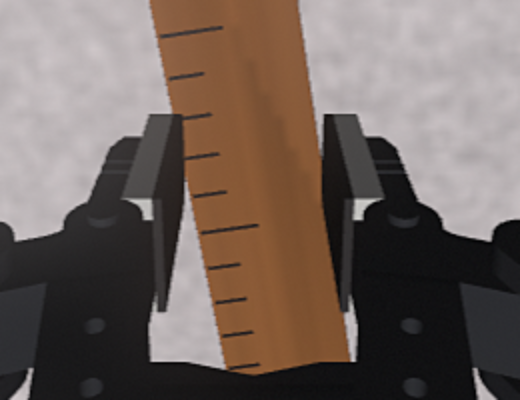

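The depth data shows the fingertips about 17 mm behind the TCP, at z≈0.112, so they are well above the ruler. That contradicts the stated 14 mm ahead. From here I'll rely on measured tip heights, so I open and lower again.

jog_arm --pt "0.001 0 0 0 0 0 0.5" --pt "0 0 0 0 0 0 0.5" --pt "0 0.007 0 0 0 0 0.5" --pt "0 0.005 0 0 0 0 0.5" --pt "0 0 0 0 0 0 0.5"

```text
time: 12.72
tool_pos: [0.5493, 0.0512, 0.0812]
tcp_rot: [-1.319, -1.019, 1.019]
wrist_force: [0.2, 0.1, 0.6]
width: 0.5
```

```bash
cat >> h.py <<'E'
def tips():
    s=readout.read_state(); r=R.from_rotvec(s["tcp_rot"]); p=read_camera("wrist")
    ok=(p["range_z"]>0)&(p["img"].max(2)<100); W=world(p,ok); t=r.inv().apply(W-s["tool_pos"])*1000
    for a in(-1,1):
        k=(t[:,0]*a>6)&(t[:,0]*a<45)&(t[:,2]>10.5)&(t[:,2]<15)&(W[:,2]>.088)
        print("tip",a,"y",np.round(np.percentile(t[k,1],[97,99.5]),1),"z",np.round(np.percentile(W[k,2],[.5,3]),4),"inner x",np.round(np.percentile(a*t[k,0],2),1))
    return p
E
python3 - <<'E'
from h import *
tips();see("wrist");go(.549,.050,.105,-14.6)
E
```

```text
tip -1 y [-21.4 -15.4] z [0.0965 0.1026] inner x 6.5
tip 1 y [-21.5 -15.8] z [0.097  0.1027] inner x 6.5
wrist 0.74 (array([535. ,  50.8]), array([ 33.4, 137.2]), -5.52) -5.39 lead over -0.0538 rear -0.1845 z 0.0953
sg 1 turn [ 0.0014 -0.0003  0.0005] shift(after turn) [-0.0014 -0.0231  0.0006] shift(now) [-0.0014 -0.0231  0.0005]
sg -1 turn [-7.0000e-04  3.1413e+00  2.3000e-03] shift(after turn) [ 0.0014 -0.0231 -0.0006] shift(now) [-0.0014 -0.0231  0.0005]
[0.5499 0.0512 0.0819] [0.2 0.1 0.3] [ 0.05  0.16  2.    0.    0.97 -1.27] 0.503 0.014 12.88
```

jog_arm --pt "0 0.003 0 0 0 0 0.48" --pt "0 0 0 0 0 0 0.48"

```text
time: 13.12
tool_pos: [0.5506, 0.0512, 0.0795]
tcp_rot: [-1.321, -1.022, 1.018]
wrist_force: [0.2, -0.1, 0.0]
width: 0.482
```

jog_arm --pt "0 0.001 0 0 0 0 0.48" --pt "0 0 0 0 0 0 0.48"

```text
time: 13.38
tool_pos: [0.5508, 0.0512, 0.0794]
tcp_rot: [-1.321, -1.022, 1.017]
wrist_force: [0.0, 0.0, 0.4]
width: 0.482
```

jog_arm --pt "0 0.001 0 0 0 0 0.48" --pt "0 0 0 0 0 0 0.48"

```text
time: 13.62
tool_pos: [0.5509, 0.0512, 0.0794]
tcp_rot: [-1.321, -1.022, 1.017]
wrist_force: [-0.5, -0.0, -0.8]
width: 0.477
```

jog_arm --pt "0 0.001 0 0 0 0 0.48" --pt "0 0 0 0 0 0 0.48"

```text
time: 13.88
tool_pos: [0.5509, 0.0512, 0.0794]
tcp_rot: [-1.321, -1.022, 1.017]
wrist_force: [-0.4, 0.2, -0.0]
width: 0.478
```

```bash
python3 - <<'E'
from h import *
tips();go(.549,.050,.105,-14.6)
E
```

```text
tip -1 y [-22.5 -16.1] z [0.0954 0.1019] inner x 6.5
tip 1 y [-22.  -15.7] z [0.095  0.1014] inner x 6.5
sg 1 turn [ 0.0033 -0.0003  0.0008] shift(after turn) [-0.0016 -0.0257  0.0016] shift(now) [-0.0016 -0.0257  0.0015]
sg -1 turn [-1.3000e-03  3.1413e+00  5.2000e-03] shift(after turn) [ 0.0016 -0.0257 -0.0016] shift(now) [-0.0016 -0.0257  0.0015]
[0.551  0.0511 0.0793] [-1.3  0.1  3.3] [ 0.05  0.17  2.   -0.    0.97 -1.27] 0.483 0.014 13.93
```

jog_arm --pt "0 -0.002 0.0015 0.003 0 0.001 0.48" --pt "0 0 0 0 0 0 0.45" --pt "0 0 0 0 0 0 0.42" --pt "0 0 0 0 0 0 0.4" --pt "0 0 0 0 0 0 0.4"

```text
time: 14.55
tool_pos: [0.5492, 0.0515, 0.0805]
tcp_rot: [-1.319, -1.019, 1.02]
wrist_force: [0.7, 0.3, 0.3]
width: 0.401
```

```bash
python3 - <<'E'
from h import *
p=tips();see("wrist");go(.549,.050,.105,-14.6)
cv2.imwrite("pics/w8.png",cv2.resize(p["img"][150:400,150:410],None,fx=2,fy=2))
E
```

```text
tip -1 y [-22.  -14.9] z [0.0954 0.1026] inner x 6.6
tip 1 y [-22.3 -15.4] z [0.0959 0.1028] inner x 6.6
wrist 0.77 (array([534.9,  54. ]), array([ 33.3, 135.4]), -6.56) -6.51 lead over -0.0555 rear -0.1848 z 0.0953
sg 1 turn [-0.0004 -0.0001 -0.0005] shift(after turn) [-0.0015 -0.0245 -0.0002] shift(now) [-0.0015 -0.0244 -0.0002]
sg -1 turn [ 8.0000e-04  3.1415e+00 -6.0000e-04] shift(after turn) [ 0.0015 -0.0245  0.0002] shift(now) [-0.0015 -0.0244 -0.0002]
[0.5492 0.0515 0.0805] [-0.2  0.4  0.7] [ 0.05  0.16  2.   -0.    0.97 -1.27] 0.402 0.014 14.7
```

View pics/w8.png

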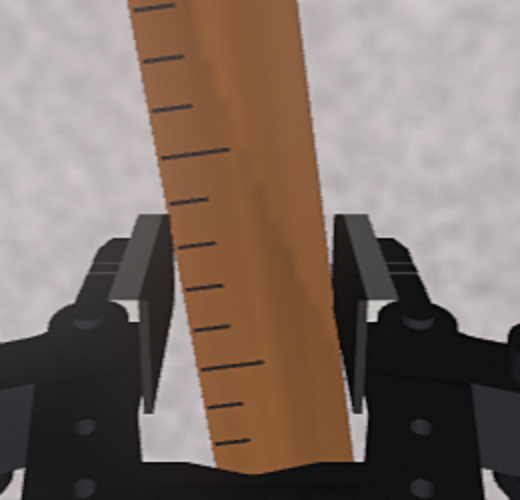

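Now the pads touch: the ruler began to turn (-5.5° to -6.5°). I'll close further so it aligns between the pads.

jog_arm --pt "0 0 0 0 0 0 0.395" --pt "0 0 0 0 0 0 0.39" --pt "0 0 0 0 0 0 0.385" --pt "0 0 0 0 0 0 0.38" --pt "0 0 0 0 0 0 0.38"

```text
time: 15.32
tool_pos: [0.5493, 0.0515, 0.0807]
tcp_rot: [-1.319, -1.019, 1.02]
wrist_force: [0.1, -0.6, 2.0]
width: 0.384
```

```bash
python3 - <<'E'
from h import *
see("wrist","scene");go(.549,.050,.105,-14.6)
E
```

```text
wrist 0.63 (array([535.2,  54.1]), array([ 33.8, 135.7]), -6.91) -7.04 lead over -0.0548 rear -0.1847 z 0.0953
scene 0.72 (array([573.9,  48.9]), array([ 30.4, 112.6]), -5.63) -1.88 lead over -0.0276 rear -0.131 z 0.0961
sg 1 turn [-0.0001 -0.0001 -0.0005] shift(after turn) [-0.0015 -0.0243 -0.    ] shift(now) [-0.0015 -0.0243 -0.    ]
sg -1 turn [ 7.0000e-04  3.1415e+00 -1.0000e-04] shift(after turn) [ 0.0015 -0.0243  0.    ] shift(now) [-0.0015 -0.0243 -0.    ]
[0.5493 0.0515 0.0807] [-0.8  0.7  1.6] [ 0.05  0.16  2.   -0.    0.97 -1.27] 0.384 0.014 15.53
```

jog_arm --pt "0 -0.001 0 0 0 0 0.39" --pt "0 0 0 0 0.05 0 0.39" --pt "0 0 0 0 0.05 0 0.39" --pt "0 0 0 0 0.03 0 0.39" --pt "0 0 0 0 0 0 0.39"

```text
time: 16.15
tool_pos: [0.5485, 0.0516, 0.0807]
tcp_rot: [-1.368, -0.916, 0.919]
wrist_force: [-0.1, -0.8, 0.9]
width: 0.392
```

```bash
python3 - <<'E'
from h import *
see("wrist","scene");go(.549,.050,.105,-14.6)
E
```

```text
wrist 0.72 (array([534.5,  56.1]), array([ 33.7, 135.5]), -14.58) -14.72 lead over -0.0551 rear -0.186 z 0.0953
scene 0.66 (array([575.6,  44.8]), array([ 35., 103.]), -15.9) -8.6 lead over -0.0262 rear -0.1268 z 0.0958
sg 1 turn [-0.0017 -0.1343 -0.0008] shift(after turn) [-0.0014 -0.0243 -0.0009] shift(now) [-0.0013 -0.0243 -0.001 ]
sg -1 turn [ 1.1000e-03  3.0073e+00 -2.6000e-03] shift(after turn) [ 0.0014 -0.0243  0.0009] shift(now) [-0.0013 -0.0243 -0.001 ]
[0.5485 0.0516 0.0807] [-0.9 -0.5  0.6] [ 0.05  0.16  2.   -0.    0.98 -1.13] 0.39 0.014 16.35
```

The ruler is now square to the edge at -14.6°. I'll release, rise and go behind its rear end.

jog_arm --pt "0 0 0 0 0 0 0.48" --pt "0 0 0 0 0 0 0.5" --pt "0 -0.02 0 0 0 0 0.5" --pt "0 -0.025 0 0 0 0 0.5" --pt "0 0 0 -0.001 -0.134 0 0.3" --pt "0 0 0.04 0 0 0 0.1" --pt "0 0 0.04 0 0 0 0.1" --pt "0 0 0.02 0 0 0 0.1" --pt "0 0 0 0 0 0 0.1" --pt "0 0 0 0 0 0 0.1"

```text
time: 17.6
tool_pos: [0.4506, 0.0768, 0.1272]
tcp_rot: [-1.318, -1.024, 1.023]
wrist_force: [0.3, -0.3, -0.1]
width: 0.1
```

```bash
cat >> h.py <<'E'
def edge():
    s=readout.read_state(); a=np.radians(-14.6); d=s["tool_pos"][:2]-[.5238,.036]
    print("TCP edge x",round(d@[np.cos(a),np.sin(a)]-.125,4),"lateral",round(d@[-np.sin(a),np.cos(a)],4),"z",round(s["tool_pos"][2],4))
E
python3 - <<'E'
from h import *
edge();go(.4401,.0796,.105,-14.6);p=see("wrist","scene","top")
E
```

```text
TCP edge x -0.2062 lateral 0.021 z 0.1272
sg 1 turn [ 0.0011  0.0048 -0.    ] shift(after turn) [0.0001 0.0222 0.0108] shift(now) [0.0001 0.0222 0.0109]
sg -1 turn [-0.0000e+00 -3.1368e+00 -1.7000e-03] shift(after turn) [-0.0001  0.0222 -0.0108] shift(now) [0.0001 0.0222 0.0109]
[0.4506 0.0768 0.1272] [ 0.3 -0.3 -0.1] [ 0.11 -0.07  2.15 -0.    1.06 -1.21] 0.1 0.014 17.6
wrist 0.73 (array([492.5,  67.6]), array([ 23.5, 107.6]), -14.15) -14.21 lead over -0.111 rear -0.1871 z 0.0953
scene 0.68 (array([547.1,  50.6]), array([ 40.6, 163.8]), -13.41) -13.64 lead over -0.0262 rear -0.1816 z 0.0958
top 0.67 (array([593.3,  39.1]), array([31. , 62.5]), -12.56) -20.83 lead over -0.0296 rear -0.0896 z 0.0957
```

jog_arm --pt "0 0 0.012 0.001 0.005 0 0.1" --pt "0 0 0 0 0 0 0.1" --pt "0 0.02 0 0 0 0 0.1" --pt "0 0.012 0 0 0 0 0.1" --pt "0 0 0 0 0 0 0.1"

```text
time: 18.52
tool_pos: [0.4381, 0.0799, 0.0943]
tcp_rot: [-1.319, -1.018, 1.019]
wrist_force: [0.1, 0.3, 0.6]
width: 0.106
```

```bash
python3 - <<'E'
from h import *
edge();go(.4401,.0796,.105,-14.6);tips()
E
```

```text
TCP edge x -0.219 lateral 0.0209 z 0.0943
sg 1 turn [-0.0006 -0.0011 -0.0001] shift(after turn) [ 0.0002 -0.0107 -0.002 ] shift(now) [ 0.0002 -0.0107 -0.002 ]
sg -1 turn [ 1.0000e-04  3.1405e+00 -9.0000e-04] shift(after turn) [-0.0002 -0.0107  0.002 ] shift(now) [ 0.0002 -0.0107 -0.002 ]
[0.4381 0.0799 0.0943] [0.1 0.3 0.6] [ 0.12 -0.05  2.21  0.    0.99 -1.19] 0.106 0.014 18.52
tip -1 y [-32.2 -16.7] z [0.111  0.1265] inner x 6.5
tip 1 y [-27.3 -15.9] z [0.1102 0.1216] inner x 6.5
```

jog_arm --pt "0 0.007 0 0 0 0 0.1" --pt "0 0 0 0 0 0 0.1"

```text
time: 18.82
tool_pos: [0.4394, 0.08, 0.0882]
tcp_rot: [-1.32, -1.02, 1.017]
wrist_force: [-1.2, -0.1, 0.7]
width: 0.104
```

jog_arm --pt "0 0.002 0 0 0 0 0.1" --pt "0 0 0 0 0 0 0.1" --pt "0 0.0015 0 0 0 0 0.1" --pt "0 0 0 0 0 0 0.1"

```text
time: 19.32
tool_pos: [0.4401, 0.0801, 0.0852]
tcp_rot: [-1.321, -1.021, 1.016]
wrist_force: [-1.0, -0.9, 0.5]
width: 0.103
```

jog_arm --pt "0 0.0015 0 0 0 0 0.1" --pt "0 0 0 0 0 0 0.1"

```text
time: 19.58
tool_pos: [0.4401, 0.0801, 0.0837]
tcp_rot: [-1.321, -1.021, 1.016]
wrist_force: [-1.1, -1.2, 0.1]
width: 0.098
```

jog_arm --pt "0 0.0015 0 0 0 0 0.1" --pt "0 0 0 0 0 0 0.1"

```text
time: 19.82
tool_pos: [0.4401, 0.0801, 0.0821]
tcp_rot: [-1.321, -1.021, 1.016]
wrist_force: [0.3, -0.3, -0.3]
width: 0.1
```

jog_arm --pt "0 0.0015 0 0 0 0 0.1" --pt "0 0 0 0 0 0 0.1"

```text
time: 20.08
tool_pos: [0.4406, 0.0802, 0.0813]
tcp_rot: [-1.322, -1.022, 1.016]
wrist_force: [-0.6, -0.2, 1.0]
width: 0.098
```

jog_arm --pt "0 0.0015 0 0 0 0 0.1" --pt "0 0 0 0 0 0 0.1"

```text
time: 20.32
tool_pos: [0.441, 0.0803, 0.0815]
tcp_rot: [-1.322, -1.022, 1.016]
wrist_force: [-0.3, 0.5, -0.4]
width: 0.1
```

jog_arm --pt "0 0.0015 0 0 0 0 0.1" --pt "0 0 0 0 0 0 0.1"

```text
time: 20.58
tool_pos: [0.4413, 0.0803, 0.0813]
tcp_rot: [-1.322, -1.022, 1.016]
wrist_force: [0.3, -0.8, 0.4]
width: 0.098
```

jog_arm --pt "0 -0.002 0 0 0 0 0.1" --pt "0 0 0 0 0 0 0.1"

```text
time: 20.82
tool_pos: [0.4411, 0.0803, 0.0828]
tcp_rot: [-1.322, -1.022, 1.016]
wrist_force: [0.1, -0.2, -0.4]
width: 0.1
```

```bash
python3 - <<'E'
from h import *
edge();go(.4401,.0796,.0832,-14.6);see("wrist","scene")
E
```

```text
TCP edge x -0.2162 lateral 0.022 z 0.0828
sg 1 turn [ 0.0037 -0.0011  0.0015] shift(after turn) [-0.0009 -0.0004  0.0008] shift(now) [-0.0009 -0.0004  0.0008]
sg -1 turn [-2.4000e-03  3.1405e+00  5.8000e-03] shift(after turn) [ 0.0009 -0.0004 -0.0008] shift(now) [-0.0009 -0.0004  0.0008]
[0.4411 0.0803 0.0828] [ 0.1 -0.2 -0.4] [ 0.12 -0.04  2.21  0.    0.96 -1.19] 0.1 0.014 20.82
wrist 0.62 (array([462.9,  75.5]), array([18.4, 67.4]), -14.23) -12.49 lead over -0.1617 rear -0.2066 z 0.0952
scene 0.62 (array([545.8,  52.2]), array([ 36.7, 166. ]), -15.05) -14.64 lead over -0.0254 rear -0.1849 z 0.0957
```

jog_arm --pt "-0.001 0 -0.006 0.003 -0.001 0.001 0.1" --pt "0 0 -0.006 0 0 0 0.1" --pt "0 0 -0.006 0 0 0 0.1" --pt "0 0 -0.006 0 0 0 0.1" --pt "0 0 -0.006 0 0 0 0.1" --pt "0 0 0 0 0 0 0.1"

```text
time: 21.78
tool_pos: [0.4722, 0.071, 0.0826]
tcp_rot: [-1.319, -1.019, 1.019]
wrist_force: [-0.8, 0.5, -0.2]
width: 0.098
```

```bash
python3 - <<'E'
from h import *
edge();go(.4401,.0796,.0835,-14.6);see("wrist","scene")
E
```

```text
TCP edge x -0.1837 lateral 0.0208 z 0.0826
sg 1 turn [ 0.0001 -0.0003  0.0003] shift(after turn) [ 0.0003 -0.0009  0.0333] shift(now) [ 0.0002 -0.0009  0.0333]
sg -1 turn [-5.0000e-04  3.1413e+00  2.0000e-04] shift(after turn) [-0.0003 -0.0009 -0.0333] shift(now) [ 0.0002 -0.0009  0.0333]
[0.4722 0.071  0.0826] [-0.8  0.5 -0.2] [ 0.1   0.02  2.15  0.    0.96 -1.22] 0.098 0.014 21.77
wrist 0.58 (array([493.6,  64.9]), array([17.9, 66.9]), -10.93) -14.52 lead over -0.1298 rear -0.1738 z 0.0952
scene 0.7 (array([561.3,  48.7]), array([ 35.8, 159.8]), -15.43) -13.92 lead over -0.0138 rear -0.1682 z 0.0959
```

jog_arm --pt "0 -0.0005 -0.006 0 0 0 0.1" --pt "0 0 -0.006 0 0 0 0.1" --pt "0 0 -0.006 0 0 0 0.1" --pt "0 0 -0.006 0 0 0 0.1" --pt "0 0 -0.006 0 0 0 0.1" --pt "0 0 -0.006 0 0 0 0.1" --pt "0 0 -0.004 0 0 0 0.1" --pt "0 0 0 0 0 0 0.1"

```text
time: 22.98
tool_pos: [0.513, 0.0603, 0.0829]
tcp_rot: [-1.319, -1.019, 1.02]
wrist_force: [0.2, -0.2, 0.1]
width: 0.103
```

```bash
cat >> h.py <<'E'
def over():
    # overhang measured from pixels in the scene picture: ruler extent against riser rect
    p=read_camera("scene"); u=np.array([np.cos(np.radians(-14.6)),np.sin(np.radians(-14.6))])
    r=spotter.masks_of(p,"riser")[0]["mask"]; W=world(p,r); W=W[abs(W[:,2]-.09)<.006]; v=np.array([-u[1],u[0]])
    d=W[:,:2]-[.5238,.036]; e=d@u; l=d@v
    for a,b in((-.1,-.03),(.06,.14)): 
        k=(l>a)&(l<b); print("edge at lat",a,np.round(np.percentile(e[k],[98,99.5])-.125,4))
E
python3 - <<'E'
from h import *
edge();go(.4401,.0796,.0835,-14.6);see("wrist","scene");over()
E
```

```text
TCP edge x -0.1416 lateral 0.0208 z 0.0829
sg 1 turn [-0.0003  0.0001  0.0002] shift(after turn) [ 0.0003 -0.0006  0.0754] shift(now) [ 0.0003 -0.0006  0.0754]
sg -1 turn [ 3.0000e-04 -3.1415e+00  5.0000e-04] shift(after turn) [-0.0003 -0.0006 -0.0754] shift(now) [ 0.0003 -0.0006  0.0754]
[0.513  0.0603 0.0829] [ 0.2 -0.2  0.1] [ 0.07  0.1   2.07  0.    0.97 -1.25] 0.103 0.014 22.98
wrist 0.58 (array([533.9,  54.1]), array([18.3, 67.6]), -10.92) -14.6 lead over -0.0872 rear -0.1369 z 0.0952
scene 0.97 (array([604.2,  39.3]), array([ 34.9, 156.2]), -16.77) -14.78 lead over 0.0279 rear -0.1243 z 0.0959
edge at lat -0.1 [0.0007 0.0024]
edge at lat 0.06 [0.0002 0.0019]
```

jog_arm --pt "0 -0.0003 -0.006 0 0 0 0.1" --pt "0 0 -0.006 0 0 0 0.1" --pt "0 0 -0.006 0 0 0 0.1" --pt "0 0 -0.003 0 0 0 0.1" --pt "0 0 0 0 0 0 0.1"

```text
time: 23.9
tool_pos: [0.5344, 0.0548, 0.0833]
tcp_rot: [-1.319, -1.02, 1.02]
wrist_force: [0.1, 1.1, -1.0]
width: 0.102
```

```bash
python3 - <<'E'
from h import *
edge();see("wrist","scene","top");over()
p=read_camera("scene"); cv2.imwrite("pics/s9.png",cv2.resize(p["img"][150:310,180:400],None,fx=3.5,fy=3.5,interpolation=cv2.INTER_CUBIC))
E
```

```text
TCP edge x -0.1195 lateral 0.0209 z 0.0833
wrist 0.84 (array([564.7,  46.8]), array([18.5, 49.4]), -11.06) -14.08 lead over -0.065 rear -0.1099 z 0.0952
scene 0.87 (array([619.2,  34.9]), array([ 40.2, 169.5]), -12.1) -13.86 lead over 0.0507 rear -0.1075 z 0.0957
top 0.68 (array([651.1,  20.8]), array([ 33.3, 148.7]), -6.95) -9.53 lead over 0.0732 rear 0.0028 z 0.0943
top 0.17 (array([532.6,  31.3]), array([269.1, 519.6]), 75.45) 76.55 lead over -0.0038 rear -0.2469 z 0.0903
edge at lat -0.1 [-0.0004  0.0013]
edge at lat 0.06 [0.0001 0.0018]
```

View pics/s9.png

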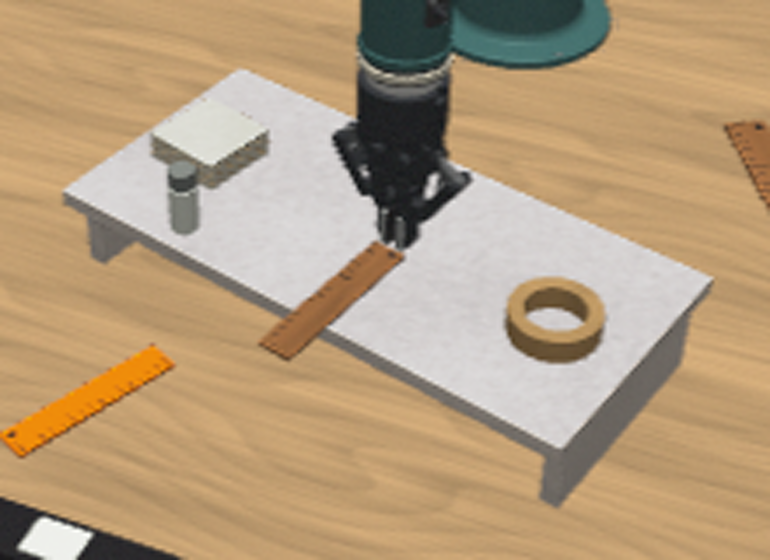

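The ruler sticks out at (290,330), about a third of its length past the edge, and it is flat and square. Everything else is in place. I'll back off, rise and re-measure.

jog_arm --pt "0 0 0.01 0 0 0 0.1" --pt "0 0 0.015 0 0 0 0.1" --pt "0 -0.03 0 0 0 0 0.1" --pt "0 -0.05 0 0 0 0 0.1" --pt "0 -0.05 0.05 0 0 0 0.1" --pt "0 -0.03 0.05 0 0 0 0.1" --pt "0 0 0 0 0 0 0.1"

```text
time: 25.22
tool_pos: [0.41, 0.0866, 0.2403]
tcp_rot: [-1.314, -1.017, 1.022]
wrist_force: [0.5, -0.2, -0.5]
width: 0.1
```

```bash
python3 - <<'E'
from h import *
edge();see("wrist","scene","top");over()
p=read_camera("wrist"); cv2.imwrite("pics/w10.png",p["img"])
for n in("wrist","top","scene"):
  p=read_camera(n)
  for t in("riser","notes","tape","glue"):
    d=spotter.masks_of(p,t)
    if d: w=world(p,d[0]["mask"]); print(n,t,round(d[0]["p"],2),riser(w) if t=="riser" else np.round(np.median(w,0),3))
E
```

```text
TCP edge x -0.2479 lateral 0.0203 z 0.2403
wrist 0.8 (array([501.5,  63.6]), array([ 31.9, 211.4]), -13.65) -13.66 lead over -0.0496 rear -0.1103 z 0.0952
scene 0.85 (array([623.4,  32.9]), array([ 36.6, 162.7]), -14.0) -14.7 lead over 0.0506 rear -0.1062 z 0.0957
scene 0.44 (array([464.3,   5.6]), array([362.6, 612.2]), 75.28) 75.78 lead over 0.0017 rear -0.2469 z 0.0906
top 0.8 (array([633.8,  32.7]), array([ 40.7, 186. ]), -13.7) -14.0 lead over 0.0674 rear -0.1075 z 0.0947
edge at lat -0.1 [-0.0002  0.0017]
edge at lat 0.06 [-0.0001  0.0017]
wrist riser 0.6 (array([509.1,  39.6]), array([221.7, 521. ]), 75.45)
wrist notes 0.95 [ 0.472 -0.139  0.118]
wrist tape 0.77 [0.559 0.227 0.113]
top riser 0.67 (array([523.5,  34.5]), array([251. , 521.8]), 75.41)
top notes 0.73 [ 0.48  -0.149  0.118]
top tape 0.78 [0.586 0.212 0.113]
scene riser 0.87 (array([527. ,  33.9]), array([262.1, 524.3]), 75.77)
scene notes 0.84 [ 0.49  -0.139  0.117]
scene tape 0.9 [0.595 0.213 0.112]
scene glue 0.43 [ 0.59 -0.12  0.13]
```

View pics/w10.png

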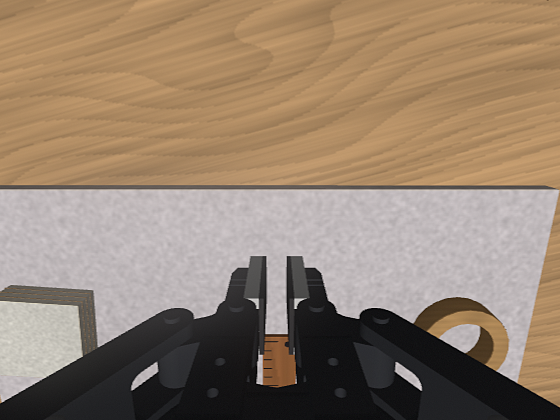

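```bash
python3 - <<'E'
from h import *
u=np.array([np.cos(np.radians(-14.6)),np.sin(np.radians(-14.6))])
for n in("top","top","scene"):
    p=read_camera(n)
    for d in spotter.masks_of(p,"ruler"):
        w=world(p,d["mask"]); w=w[abs(w[:,2]-.095)<.012]
        if len(w)>100 and len(w)<1500: print(n,rect(w),axis(w)[1],np.round(np.percentile((w[:,:2]-[.5238,.036])@u-.125,[1,50,99]),4))
bot.finish_job()
print(readout.read_state()["wrist_force"])
E
```

```text
top (array([621.9,  32.7]), array([ 34.8, 160.2]), -13.7) -14.356878007265179 [-0.1084 -0.0314  0.0488]
top (array([621.4,  32.4]), array([ 32.8, 160.4]), -14.36) -14.383874672248462 [-0.1086 -0.0309  0.0496]
top (array([ 571.5, -490. ]), array([72.7, 75.3]), -63.76) -65.606951850996 [0.017  0.0533 0.0896]
scene (array([622.7,  31.2]), array([ 38.6, 159.7]), -14.15) -14.316468836065058 [-0.1033 -0.0212  0.0501]
the job is handed in; nothing more can be done
the job is handed in; nothing more can be done
```

The ruler is pushed out about 50 mm past the riser's far edge and square to it, and the job is handed in after about 26 s of robot time. I closed the open jaws lightly around it on the riser and turned it square. I then pushed its rear end with the nearly shut fingertips, backed off and rose clear.

**Final checks**
- **Overhang:** 49–51 mm from the top and scene cameras.
- **Angle:** within about 1° of square.
- **Height:** the ruler's top is at about 95 mm, so it lies flat on the riser.
- **Other things on the riser:** notes, tape and glue are within about 5 mm of where they were; the glue was checked in the scene camera only.
- **Things on the desk:** I did not re-measure the mug, stapler, mouse or pen cup, but the arm never went near them at low height after its first high pass.
- **Robot:** the tool centre point is about 24 cm above the desk, touching nothing.

**Checks that disagreed**
- **Fingertip position:** the fingertips sat about 10–15 mm behind the tool centre point, not the stated 14 mm ahead. I found their height from depth images and by touching the riser instead.
- **Overhang reading:** one top-camera reading gave 67 mm because its mask ran onto the desk. Keeping only points at the ruler's height brought it to 49–50 mm.

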